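Put together a tiered porcelain box on the banding wheel

ROBOT

A 6-joint arm with a two-finger parallel gripper is mounted at the origin on the work surface. World frame = base frame: x ahead of the robot, y to its left, z up, the work surface at z = 0. Lengths are in mm, angles in rad, forces in N, time in s.
With the tool pointing down it reaches from about 275 to 975 mm from the base axis. Payload 8.4 kg.
Tool frame: the origin (TCP) lies on the centre line of the jaws, within the pads' length; the fingertips stand 25 mm ahead of it and the grasp point (between the pads) lies 6 mm ahead of it (r.nose_length is the distance from the TCP to the fingertips, in mm); x points along the fingers, y is the direction in which the jaws open and shut, and the axes are right-handed (so a half turn about x gives the same grasp; the last joint's range is limited). The gripper opens to 92 mm and grips with 3 to 60 N. Pads are 20 mm wide; open, the fingers measure 128 mm over their backs; the gripper's body (75 mm by 189 mm) begins 69 mm behind the grasp point.
Start: joints at [-1.143, 0.353, 1.633, -0, 1.155, -0.002], TCP at [260.43, -568.159, 239.583] pointing down, gripper open.
Joint ranges: [-2.63, 2.63], [-0.92, 2.1], [0.06, 2.66], [-1.3, 4.44], [0, 2.69], [-3.02, 3.02]. Speed limits (rad/s): [2.22, 2.22, 2.79, 3.14, 3.14, 3.14].

INTERFACE

Orientations are given as a unit quaternion [w, x, y, z].
In Python, from station import r gives the robot as it stands. The module is installed in compiled form; this text tells all that it offers.
- The arm moves only by the tool step_arm, never from a script. Its argument "targets" is one flat list of numbers, 5 for each row, row after row: the opening, from 0 (shut) to 1 (fully open), then the shift along the tool's x, y, z in cm, then the turn about the tool's x in degrees. A call has exactly 5 rows; each row shifts and turns the commanded pose from where the row before left it, along the tool's axes as they then stand; what a row does not reach is not made up. A row lasts 1/8 s, in which the tool goes at most 62.5 mm and 10.7 degrees, less where a joint would pass 70% of its speed; a pose out of reach is approached as far as the arm can. A call with a gripper value outside its range is refused whole. The fingers move at their own pace and stop on an object; the grip force is fixed at half the most. Time passes only in rows, so rows that do not move let the fingers close, or fill a call up. It gives the time, the measured TCP pose, the force and the opening at its end, in the units of the state.
- r.sense(): the state, without advancing time (a new reading comes with each control period).
- r.snapshot(name): name is "side" or "top"; returns a dict with "color" (420x560x3 uint8, blue, green, red), "range_z" (420x560 float32, mm along the optical axis (not along the pixel's ray), 0 where there is no reading), "fx", "fy", "cx", "cy" (pixels), "R" (3x3) and "t" (3): a world point X has camera coordinates R X + t. Camera axes: x right, y down, z forward; pixel columns grow to the right and rows downward; lengths in mm; the calibration is good to about 2 mm. A picture is of the moment at which its call begins.
- r.hand_in(): hands the job in, once; it reports no verdict.
The state is a dict: "t": time; "q": joint angles; "qvel": joint speeds; "joint_torque": joint torques, N m; "ee_pos": TCP position; "tcp_rot": TCP orientation; "wrist_force": force on the tool from outside, world axes, zero at the start; "torque": the same for the moment, N m; "opening": finger opening in mm.
Only numpy, scipy, OpenCV 4.12 (cv2) and the standard library are available. Lean on these libraries where they do the work, as an engineer would, in place of code of your own. Each camera call takes 0.05 s, during which the arm holds its last target.

TASK

Put the tiered porcelain box together on the middle of the banding wheel, building it up from the bottom one piece at a time: the large tier first, the medium tier on it, the small tier on that, and the lid with the knob on top, each upright with its foot fully seated in the mouth of the piece below. It is porcelain, so set each piece down rather than letting it drop, do not tip any over, and leave the dish, the jar and the squeegee where they are.

Things in the scene. Friction and masses are not known exactly. Their poses are not given: they have to be found in the camera images.
- wheel_top (a point): centre of the top face of the banding wheel, the target: a fixed round metal turntable (it does not turn), flat disc 110 mm in diameter, 12 mm thick, top 45 mm above the draining board; fine flat rings on it. z up. The board, a fixed dark perforated slab with a steel rim, lies 20 mm above the table; all things stand on it at the start.
- tier_large_mid (a point): centre of the large tier: loose white porcelain pot, 66 mm in diameter, 46 mm high: a 6 mm high foot (tapered, 46 to 50 mm across, wider at top) under a 40 mm straight cylinder, wall 8 mm, floor 10 mm, open mouth 50 mm; yellow-green band; 170 g. Point on its axis, 23 mm above its underside; z up its axis. Stands on its foot on the wheel, then this point is 23 mm above wheel_top.
- tier_medium_mid (a point): centre of the medium tier: loose white porcelain pot, 56 mm in diameter, 42 mm high: a 6 mm high foot (tapered, 38 to 46 mm across, wider at top) under a 36 mm straight cylinder, wall 8 mm, floor 10 mm, open mouth 40 mm; yellow-green band; 120 g. Point on its axis, 21 mm above its underside; z up its axis. Foot enters the large tier's mouth 6 mm, body rests on its rim: this point is then 38 mm above the large tier's.
- tier_small_mid (a point): centre of the small tier: loose white porcelain pot, 46 mm in diameter, 38 mm high: a 6 mm high foot (tapered, 28 to 36 mm across, wider at top) under a 32 mm straight cylinder, wall 8 mm, floor 10 mm, open mouth 30 mm; yellow-green band; 80 g. Point on its axis, 19 mm above its underside; z up its axis. Foot enters the medium tier's mouth 6 mm, body rests on its rim: this point is then 34 mm above the medium tier's.
- cover_mid (a point): centre of the lid: loose white porcelain, 45 g, 36 mm high: a 6 mm high foot (tapered, 18 to 26 mm across), a disc 39 mm in diameter and 8 mm thick, and a knob 16 mm in diameter and 22 mm high to hold it by. Point on its axis, 18 mm above its underside (knob top 18 mm above it); z up. Foot enters the small tier's mouth 6 mm, disc rests on its rim: this point is then 31 mm above the small tier's.
- dish: bystander, leave alone: a finished white dish with a yellow and green picture, 140 mm in diameter, 16 mm high, loose; origin at the centre of its underside.
- jar: bystander, leave alone: a closed blue jar with a white cap, 56 mm in diameter, 65 mm high, loose; origin at the centre of its underside.
- squeegee: bystander, leave alone: a small hand squeegee lying flat, wooden grip and pale grey rubber blade, about 50 by 85 mm, 12 mm high, loose; origin under the middle of the grip, the blade lies to its +x.
Mind the look-alikes: they are no part of the job. Leave any black or red look-alike of the part that bears tier_small_mid alone.

How it is judged:
By the outcome, as a careful person would: the job done as asked, in the order asked, and still so for the second after the job is handed in, with the robot touching nothing.
It also fails if it takes over 112 s, if anything falls off the work surface, if the arm or the gripper's body presses on something with over 40 N, if the wrist force passes 120 N, or if a joint passes its speed limit or range.

## Working session

There is one attempt and no reset: what is moved stays moved. The work goes in short steps, Python scripts to look and compute and a tool call to move; the robot and the scene stay as the last step left them, time stands still between calls to the robot, and variables do not carry over. Pictures are saved under pics/ and viewed, and the job is handed in when it is done.

Besides the shell and the picture viewer there is one more tool, called after "Emit:" by a JSON object that holds its "name" and its "arguments", one argument or row to a line. step_arm: Moves the arm, as the interface text tells. Its arguments: {"type":"object","properties":{"targets":{"type":"array","items":{"type":"number"}}},"required":["targets"]}

```bash
mkdir -p pics
python3 - <<'E'
from station import r
import cv2,numpy as np,pickle
print(r.sense(), r.nose_length)
for n in("top","side"):
    s=r.snapshot(n); pickle.dump(s,open(n+'0.pkl','wb')); cv2.imwrite(f'pics/{n}0.png',s['color'])
    print(n,s['fx'],s['fy'],s['cx'],s['cy'],s['R'].round(4),s['t'].round(1))
E
```

```text
{'t': 0.0, 'q': array([-1.14340146e+00,  3.53635076e-01,  1.63412540e+00,  5.88806022e-06,
        1.15519135e+00, -2.40775855e-03]), 'qvel': array([-0.000468  ,  0.00064443,  0.00140915,  0.00019135, -0.00060098,
        0.00066542]), 'joint_torque': array([-2.85543807e-03, -5.93840146e+01, -3.34216654e+01,  6.94960216e-02,
        2.32601183e-02, -1.27547860e-04]), 'ee_pos': array([ 260.240374  , -567.74138348,  238.87556823]), 'tcp_rot': array([-0.15032024, -0.69074205, -0.15126051,  0.69094102]), 'wrist_force': array([0.55989061, 0.88375968, 0.03328436]), 'torque': array([-0.01318346,  0.00669137,  0.01061421]), 'opening': 91.7853624023854} 25.0
top 460.6335616244095 460.6335616244095 278.58084880445074 204.6979491790917 [[-0.0287 -0.9994 -0.02  ]
 [-0.9978  0.0298 -0.06  ]
 [ 0.0606  0.0183 -0.998 ]] [  28.5  487.2 1098.7]
side 545.1144676250713 545.1144676250713 280.5991341729139 200.3993657068002 [[-0.9908 -0.1353  0.0075]
 [-0.0952  0.6555 -0.7492]
 [ 0.0965 -0.743  -0.6623]] [ 481.2  102.8 1451.8]
```

View pics/top0.png

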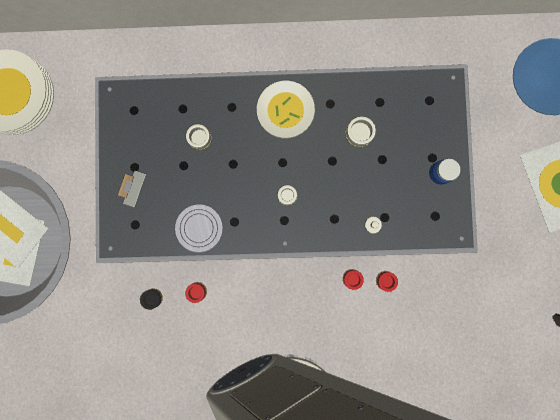

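View pics/side0.png

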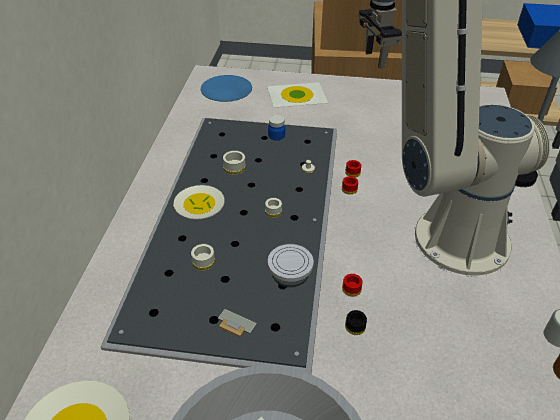

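```bash
cat > h.py <<'E'
import cv2,numpy as np,pickle
def ray(s,u,v,z):
    d=s['R'].T@np.array([(u-s['cx'])/s['fx'],(v-s['cy'])/s['fy'],1.]); c=-s['R'].T@s['t']
    return c+d*(z-c[2])/d[2]
def proj(s,X):
    p=s['R']@np.asarray(X,float)+s['t']; return np.array([s['fx']*p[0]/p[2]+s['cx'],s['fy']*p[1]/p[2]+s['cy']])
def cloud(s):
    v,u=np.mgrid[:420,:560]; z=s['range_z']
    P=np.stack([(u-s['cx'])/s['fx']*z,(v-s['cy'])/s['fy']*z,z],-1)
    W=(P-s['t'])@s['R']; W[z==0]=np.nan
    return W
def circfit(P):
    P=P[:,:2];A=np.c_[2*P,np.ones(len(P))];x=np.linalg.lstsq(A,(P**2).sum(1),rcond=None)[0]
    return x[0],x[1],np.sqrt(x[2]+x[0]**2+x[1]**2)
E
python3 - <<'E'
from h import *
for n,pts in(('top',dict(A=(198,136),B=(361,131),C=(287,195),D=(374,225),W=(199,228))),('side',dict(A=(203,256),B=(233,161),C=(273,206),D=(308,167),W=(290,263)))):
    s=pickle.load(open(n+'0.pkl','rb'));W=cloud(s);c=s['color']
    big=cv2.resize(c,None,fx=1,fy=1)
    tiles=[cv2.resize(c[v-32:v+33,u-32:u+33],(260,260),interpolation=cv2.INTER_NEAREST) for u,v in pts.values()]
    cv2.imwrite(f'pics/{n}_crops.png',np.vstack([np.hstack(tiles[:3]),np.hstack(tiles[3:]+[tiles[0]*0])]))
    for k,(u,v) in pts.items():
        R=32 if k=='W' else 26
        P=W[v-R:v+R+1,u-R:u+R+1].reshape(-1,3); P=P[~np.isnan(P[:,2])]
        H=P[P[:,2]>29]
        zs=np.percentile(H[:,2],[10,50,90,98])
        top=H[H[:,2]>zs[3]-6]
        out=cv2.minEnclosingCircle(H[:,:2].astype(np.float32))
        outt=cv2.minEnclosingCircle(top[:,:2].astype(np.float32))
        print(n,k,len(H),zs.round(1),'allcirc',np.round(out[0],1),round(out[1],1),'topcirc',np.round(outt[0],1),round(outt[1],1),'mean',top.mean(0).round(1))
E
```

```text
top A 514 [35.5 51.1 64.3 66.1] allcirc [653.1 198.9] 28.1 topcirc [653.4 199. ] 27.8 mean [654.  199.4  63.1]
top B 713 [34.7 47.8 67.4 69.5] allcirc [ 652.6 -183. ] 33.3 topcirc [ 652.8 -182.6] 33.1 mean [ 652.6 -182.7   66.5]
top C 313 [35.4 55.8 59.9 61.7] allcirc [508.9  -6.2] 23.0 topcirc [508.6  -6.7] 22.7 mean [508.7  -6.3  58.5]
top D 219 [31.4 34.8 55.9 58. ] allcirc [ 433.6 -207.2] 19.6 topcirc [ 434. -207.] 8.2 mean [ 434.  -207.2   56.2]
top W 1795 [63.5 66.2 68.6 70.2] allcirc [437.3 200.3] 55.5 topcirc [437.2 199.9] 55.0 mean [436.8 199.4  66.7]
side A 499 [33.8 50.2 61.3 63.6] allcirc [652.6 199.2] 30.9 topcirc [650.3 198.5] 29.9 mean [650.7 200.2  60.6]
side B 448 [33.9 52.  65.  67.6] allcirc [ 671. -142.] 77.7 topcirc [ 653.7 -181.8] 35.1 mean [ 651.  -183.4   64.7]
side C 273 [34.3 49.1 57.9 60.2] allcirc [506.3  -7.1] 27.7 topcirc [505.6  -5.2] 24.6 mean [506.2  -5.4  57.3]
side D 100 [30.6 34.2 53.1 57. ] allcirc [ 430.8 -206.6] 22.0 topcirc [ 432.5 -206.4] 9.4 mean [ 432.3 -205.5   54.3]
side W 1393 [59.6 63.7 66.4 67.8] allcirc [435.7 198.5] 58.4 topcirc [437.6 199.6] 57.1 mean [435.7 201.4  64.5]
```

Run:
```python
from h import *
s=pickle.load(open('top0.pkl','rb'));g=s['color'].astype(int)
m=((g.min(2)>165)).astype(np.uint8)
m[:72]=0;m[250:]=0;m[:,:100]=0;m[:,470:]=0
cs,_=cv2.findContours(m,cv2.RETR_EXTERNAL,cv2.CHAIN_APPROX_NONE)
for c in cs:
    if len(c)<15: continue
    (u,v),rad=cv2.minEnclosingCircle(c); e=cv2.fitEllipse(c)
    for z in (45,58,62,66):print(np.round([u,v,rad],1),z,ray(s,*e[0],z)[:2].round(1),np.round(e[1],1),'diam',round(float(np.mean(e[1]))*(1098-z)/460.6,1))
```

```text
[373.2 224.4   7.9] 45 [ 433.2 -205.8] [14.7 15.3] diam 34.3
[373.2 224.4   7.9] 58 [ 433.  -203.4] [14.7 15.3] diam 33.9
[373.2 224.4   7.9] 62 [ 433.  -202.7] [14.7 15.3] diam 33.7
[373.2 224.4   7.9] 66 [ 432.9 -201.9] [14.7 15.3] diam 33.6
[198.3 227.9  23.5] 45 [438.  203.9] [45.2 46.1] diam 104.4
[198.3 227.9  23.5] 58 [437.8 201.4] [45.2 46.1] diam 103.1
[198.3 227.9  23.5] 62 [437.7 200.6] [45.2 46.1] diam 102.7
[198.3 227.9  23.5] 66 [437.6 199.9] [45.2 46.1] diam 102.3
[286.8 194.6   9.4] 45 [509.4  -6.5] [17.7 18.1] diam 41.0
[286.8 194.6   9.4] 58 [508.3  -6.5] [17.7 18.1] diam 40.4
[286.8 194.6   9.4] 62 [508.   -6.5] [17.7 18.1] diam 40.3
[286.8 194.6   9.4] 66 [507.6  -6.5] [17.7 18.1] diam 40.1
[449.2 168.9  10.7] 45 [ 557.7 -388.5] [20.  20.6] diam 46.5
[449.2 168.9  10.7] 58 [ 556.1 -383.9] [20.  20.6] diam 45.9
[449.2 168.9  10.7] 62 [ 555.6 -382.5] [20.  20.6] diam 45.7
[449.2 168.9  10.7] 66 [ 555.1 -381.1] [20.  20.6] diam 45.6
[197.3 135.4  11.4] 45 [657.  202.8] [21.7 22.1] diam 50.0
[197.3 135.4  11.4] 58 [654.1 200.3] [21.7 22.1] diam 49.4
[197.3 135.4  11.4
[... 343 characters left out ...]

[285.3 108.8  28.8] 45 [714.6  -8.7] [55.7 56.7] diam 128.5
[285.3 108.8  28.8] 58 [711.1  -8.7] [55.7 56.7] diam 126.9
[285.3 108.8  28.8] 62 [710.   -8.7] [55.7 56.7] diam 126.4
[285.3 108.8  28.8] 66 [708.9  -8.7] [55.7 56.7] diam 126.0
[468.5  84.   12. ] 45 [ 759.6 -444.6] [0. 1.] diam 1.1
[468.5  84.   12. ] 58 [ 755.5 -439.3] [0. 1.] diam 1.1
[468.5  84.   12. ] 62 [ 754.2 -437.7] [0. 1.] diam 1.1
[468.5  84.   12. ] 66 [ 753.  -436.1] [0. 1.] diam 1.1
[160.  74.  60.] 45 [815.9 489.7] [  3.4 239.3] diam 277.5
[160.  74.  60.] 58 [811.2 483.8] [  3.4 239.3] diam 274.1
[160.  74.  60.] 62 [809.7 481.9] [  3.4 239.3] diam 273.0
[160.  74.  60.] 66 [808.3 480.1] [  3.4 239.3] diam 272.0
```

View pics/top_crops.png

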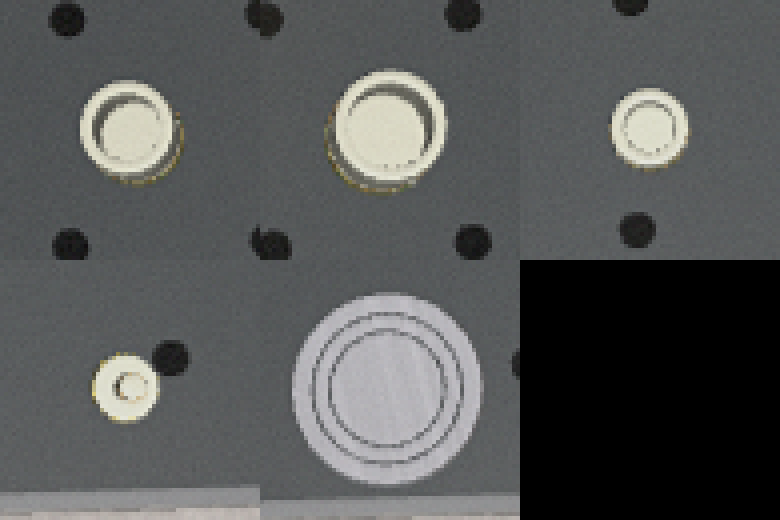

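View pics/side_crops.png

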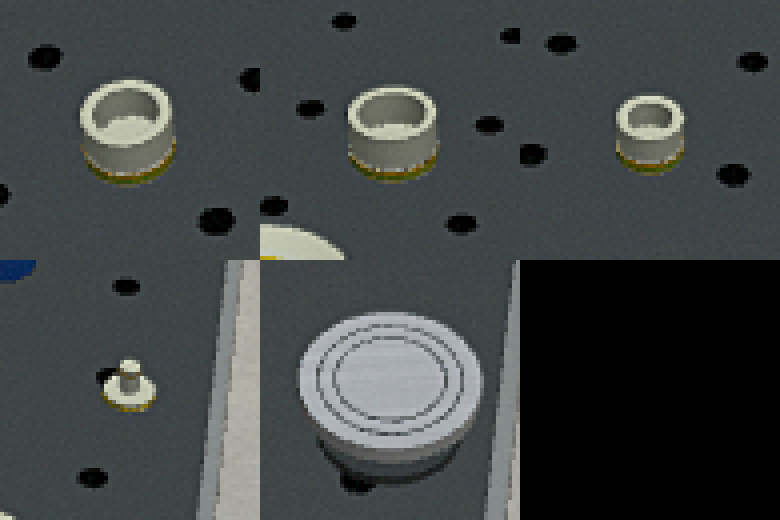

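```bash
cat >> h.py <<'E'
from scipy.spatial.transform import Rotation as Ro
P=dict(L=(652.6,-183),M=(653.,199.3),S=(508.3,-6.5),C=(433.7,-206.6),W=(437.2,200))
def go(*targets):
    from station import r
    s=r.sense();w,x,y,z=s['tcp_rot'];R=Ro.from_quat([x,y,z,w]).as_matrix()
    p=s['ee_pos'];print('t',round(s['t'],2),'pos',p.round(1),'open',round(s['opening'],1),'F',s['wrist_force'].round(1),'q',s['q'].round(2))
    print('axes x',R[:,0].round(3),'y',R[:,1].round(3))
    for T in targets:
        print('to',T,'tool shift cm',(R.T@(np.array(T,float)-p)/10).round(2)); p=np.array(T,float)
E
python3 -c "
from h import *
go((652.6,-183,150),(652.6,-183,61))"
```

```text
t 0.1 pos [ 260.2 -567.8  238.9] open 92.0 F [-0.6  0.7 -0.5] q [-1.14  0.35  1.63  0.    1.16 -0.  ]
axes x [-0.     0.001 -1.   ] y [ 0.417 -0.909 -0.001]
to (652.6, -183, 150) tool shift cm [  8.92 -18.62 -51.7 ]
to (652.6, -183, 61) tool shift cm [8.9  0.01 0.  ]
```

Emit:
{"name": "step_arm", "arguments": {
  "targets": [1,0.4,-1.8,-5.1,0,1,0.4,-1.8,-5.1,0,1,0.4,-1.8,-5.1,0,1,0.4,-1.8,-5.1,0,1,0.4,-1.8,-5.1,0]
}}

```text
t: 0.72
ee_pos: [455.7, -378.6, 219.3]
tcp_rot: [-0.151, -0.691, -0.151, 0.691]
wrist_force: [0.3, -1.0, 0.5]
opening: 91.9
```

Emit:
{"name": "step_arm", "arguments": {
  "targets": [1,0.6,-1.8,-5.1,0,1,0.6,-1.8,-5.1,0,1,0.6,-1.8,-5.1,0,1,0.6,-1.8,-5.1,0,1,0.6,-1.8,-5.1,0]
}}

```text
t: 1.35
ee_pos: [650.0, -190.6, 189.0]
tcp_rot: [-0.151, -0.691, -0.151, 0.691]
wrist_force: [0.6, -0.7, 0.1]
opening: 92.1
```

```bash
python3 -c "
from h import *
go((652.6,-183,150),(652.6,-183,61))"
```

```text
t 1.35 pos [ 650.  -190.6  189. ] open 92.1 F [ 0.6 -0.7  0.1] q [-0.29  0.48  1.56 -0.    1.11  0.85]
axes x [-0.001  0.    -1.   ] y [ 0.417 -0.909 -0.   ]
to (652.6, -183, 150) tool shift cm [ 3.9  -0.58 -0.55]
to (652.6, -183, 61) tool shift cm [ 8.9  0.  -0. ]
```

Emit:
{"name": "step_arm", "arguments": {
  "targets": [1,3.0,-0.6,-0.5,0,1,3.0,0,0,0,1,2.4,0,0,0,1,1,0,0,0,1,0,0,0,0]
}}

```text
t: 1.98
ee_pos: [650.7, -184.4, 95.1]
tcp_rot: [-0.151, -0.69, -0.151, 0.691]
wrist_force: [-0.0, 0.5, 0.8]
opening: 91.8
```

```bash
python3 -c "
from h import *
go((652.6,-183,61))
from station import r
s=r.snapshot('side');cv2.imwrite('pics/s1.png',cv2.resize(s['color'][90:260,130:360],None,fx=3,fy=3))
u=proj(s,(652.6,-183,66));print(u)"
```

```text
t 1.98 pos [ 650.7 -184.4   95.1] open 91.8 F [-0.   0.5  0.8] q [-0.28  0.58  1.62  0.    0.94  0.86]
axes x [-0.001  0.    -1.   ] y [ 0.417 -0.909 -0.001]
to (652.6, -183, 61) tool shift cm [ 3.41 -0.05 -0.23]
[233.0701523 156.725926 ]
```

View pics/s1.png

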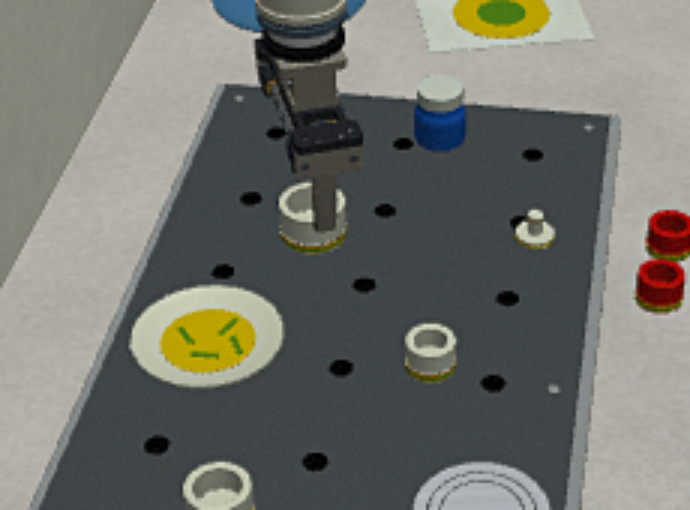

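The gripper straddles the large pot (crop ~(313,215)); the near finger at (325,205) is clear of it. I'll descend and grip.

Emit:
{"name": "step_arm", "arguments": {
  "targets": [1,1.7,0,-0.2,0,1,1.7,0,0,0,1,0,0,0,0,0.5,0,0,0,0,0,0,0,0,0]
}}

```text
t: 2.65
ee_pos: [653.3, -183.8, 62.1]
tcp_rot: [0.151, 0.691, 0.151, -0.691]
wrist_force: [0.2, -0.3, -0.2]
opening: 74.2
```

Emit:
{"name": "step_arm", "arguments": {
  "targets": [0,0,0,0,0,0,0,0,0,0,0,0,0,0,0,0,0,0,0,0,0,0,0,0,0]
}}

```text
t: 3.28
ee_pos: [653.3, -183.8, 62.1]
tcp_rot: [0.151, 0.691, 0.151, -0.691]
wrist_force: [0.3, -0.6, 5.1]
opening: 65.4
```

```bash
python3 -c "
from h import *
go((652.6,-183,61))"
```

```text
t 3.27 pos [ 653.3 -183.8   62.1] open 65.4 F [ 0.3 -0.6  5.1] q [-0.28  0.63  1.63 -0.    0.88  0.86]
axes x [ 0.001 -0.    -1.   ] y [ 0.417 -0.909  0.001]
to (652.6, -183, 61) tool shift cm [ 0.11 -0.1   0.03]
```

Emit:
{"name": "step_arm", "arguments": {
  "targets": [0,-1,0,0,0,0,-2,0,0,0,0,-2.5,0,0,0,0,-2.5,-1.2,0.1,0,0,-1,-2.7,0.2,0]
}}

```text
t: 3.9
ee_pos: [634.7, -149.4, 154.1]
tcp_rot: [0.151, 0.692, 0.15, -0.69]
wrist_force: [0.2, 0.8, -0.8]
opening: 65.2
```

Emit:
{"name": "step_arm", "arguments": {
  "targets": [0,0,-4,0.3,0,0,0,-4,0.3,0,0,0,-4,0.3,0,0,0,-4,0.3,0,0,0,-4,0.3,0]
}}

```text
t: 4.53
ee_pos: [534.8, 28.0, 151.6]
tcp_rot: [-0.151, -0.691, -0.151, 0.691]
wrist_force: [0.2, -0.2, -1.1]
opening: 65.3
```

Emit:
{"name": "step_arm", "arguments": {
  "targets": [0,0,-4,0.3,0,0,0,-4,0.3,0,0,0,-4,0.3,0,0,0,-4,0.3,0,0,0,-2,0.3,0]
}}

```text
t: 5.15
ee_pos: [445.7, 185.2, 151.6]
tcp_rot: [-0.151, -0.69, -0.151, 0.691]
wrist_force: [0.4, -0.4, -1.5]
opening: 65.0
```

```bash
python3 -c "
from h import *
go((437.2,200,113),(437.2,200,107))"
```

```text
t 5.15 pos [445.7 185.2 151.6] open 65.0 F [ 0.4 -0.4 -1.5] q [0.39 0.25 2.01 0.   0.88 1.53]
axes x [-0.001  0.    -1.   ] y [ 0.418 -0.908 -0.   ]
to (437.2, 200, 113) tool shift cm [ 3.86 -1.7   0.15]
to (437.2, 200, 107) tool shift cm [ 0.6  0.  -0. ]
```

Emit:
{"name": "step_arm", "arguments": {
  "targets": [0,0,0,0,0,0,1,-0.6,0,0,0,1,-0.2,0,0,0,1,0,0,0,0,0,0,0,0]
}}

```text
t: 5.78
ee_pos: [444.4, 190.1, 120.4]
tcp_rot: [-0.151, -0.69, -0.15, 0.692]
wrist_force: [-0.3, -0.3, -0.8]
opening: 65.1
```

```bash
python3 -c "
from h import *
go((437.2,200,111),(437.2,200,107))
from station import r
for n in('side','top'):
  s=r.snapshot(n);u,v=map(int,proj(s,(437,200,90)));cv2.imwrite(f'pics/{n}2.png',cv2.resize(s['color'][v-60:v+60,u-60:u+60],None,fx=5,fy=5))
"
```

```text
t 5.78 pos [444.4 190.1 120.4] open 65.1 F [-0.3 -0.3 -0.8] q [ 0.4   0.3   2.03 -0.    0.81  1.54]
axes x [-0.002 -0.001 -1.   ] y [ 0.416 -0.909 -0.   ]
to (437.2, 200, 111) tool shift cm [ 0.94 -1.2   0.24]
to (437.2, 200, 107) tool shift cm [ 0.4  0.  -0. ]
```

View pics/side2.png

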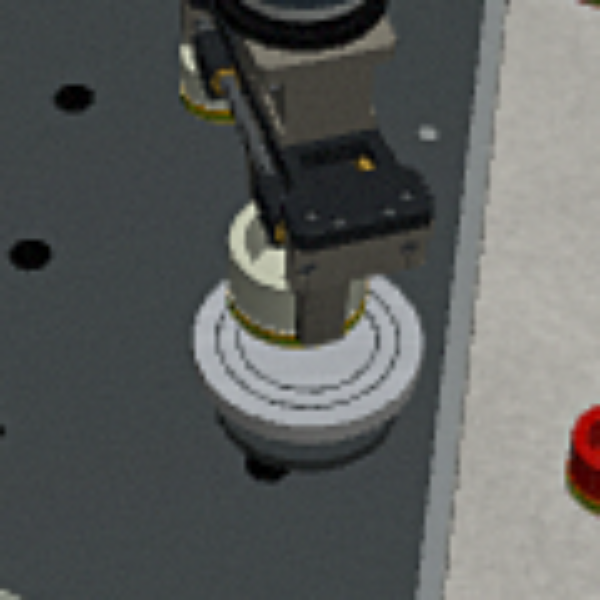

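Emit:
{"name": "step_arm", "arguments": {
  "targets": [0,0,-0.6,0.1,0,0,0.3,-0.6,0.1,0,0,0.3,0,0,0,0,0.2,0,0,0,0,0,0,0,0]
}}

```text
t: 6.5
ee_pos: [438.1, 200.8, 113.4]
tcp_rot: [-0.151, -0.691, -0.151, 0.691]
wrist_force: [-1.4, -0.2, -1.5]
opening: 65.3
```

```bash
python3 -c "
from h import *
go((437.2,200,111),(437.2,200,107))"
```

```text
t 6.5 pos [438.1 200.8 113.4] open 65.3 F [-1.4 -0.2 -1.5] q [ 0.43  0.3   2.04 -0.    0.79  1.57]
axes x [-0. -0. -1.] y [ 0.417 -0.909  0.   ]
to (437.2, 200, 111) tool shift cm [0.24 0.03 0.11]
to (437.2, 200, 107) tool shift cm [ 0.4 -0.  -0. ]
```

Emit:
{"name": "step_arm", "arguments": {
  "targets": [0,0.2,0,0.1,0,0,0.2,0,0,0,0,0.1,0,0,0,0,0,0,0,0,0,0,0,0,0]
}}

```text
t: 7.12
ee_pos: [437.3, 200.5, 108.6]
tcp_rot: [0.151, 0.691, 0.151, -0.691]
wrist_force: [0.9, -0.1, -1.9]
opening: 65.3
```

```bash
python3 -c "
from h import *
go((437.2,200,107))"
```

```text
t 7.12 pos [437.3 200.5 108.6] open 65.3 F [ 0.9 -0.1 -1.9] q [0.43 0.31 2.05 0.   0.78 1.57]
axes x [ 0.  0. -1.] y [ 0.417 -0.909 -0.   ]
to (437.2, 200, 107) tool shift cm [0.16 0.04 0.03]
```

Emit:
{"name": "step_arm", "arguments": {
  "targets": [0,0.1,0,0,0,0,0.05,0,0,0,0,0.05,0,0,0,0,0,0,0,0,0,0,0,0,0]
}}

```text
t: 7.75
ee_pos: [437.2, 200.4, 107.0]
tcp_rot: [-0.151, -0.691, -0.151, 0.691]
wrist_force: [-1.5, -0.9, 6.3]
opening: 65.3
```

Contact felt (+8 N). Release and rise.

Emit:
{"name": "step_arm", "arguments": {
  "targets": [0.8,0,0,0,0,1,0,0,0,0,1,0,0,0,0,1,0,0,0,0,1,0,0,0,0]
}}

```text
t: 8.38
ee_pos: [437.2, 200.4, 106.5]
tcp_rot: [-0.151, -0.691, -0.151, 0.691]
wrist_force: [0.8, -0.1, 1.2]
opening: 92.0
```

Emit:
{"name": "step_arm", "arguments": {
  "targets": [1,-1,0,0,0,1,-2,0,0,0,1,-3,0,0,0,1,-3,0,0,0,1,-1,0,0,0]
}}

```text
t: 9.0
ee_pos: [438.1, 200.9, 208.7]
tcp_rot: [0.151, 0.692, 0.151, -0.69]
wrist_force: [-0.2, -0.4, -0.2]
opening: 92.0
```

```bash
python3 -c "
from h import *
go((653,199.3,140),(653,199.3,60))"
```

```text
t 9.0 pos [438.1 200.9 208.7] open 92.0 F [-0.2 -0.4 -0.2] q [0.43 0.16 1.97 0.   1.01 1.57]
axes x [ 0.003  0.001 -1.   ] y [ 0.417 -0.909 -0.   ]
to (653, 199.3, 140) tool shift cm [  6.94   9.09 -19.44]
to (653, 199.3, 60) tool shift cm [8.   0.   0.03]
```

Emit:
{"name": "step_arm", "arguments": {
  "targets": [1,0,1.8,-3.9,0,1,1,1.8,-3.9,0,1,2,1.8,-3.9,0,1,2,1.8,-3.9,0,1,2,1.8,-3.9,0]
}}

```text
t: 9.62
ee_pos: [653.0, 199.7, 135.1]
tcp_rot: [-0.151, -0.69, -0.151, 0.691]
wrist_force: [0.1, 0.4, 0.3]
opening: 91.8
```

```bash
python3 -c "
from h import *
from station import r
s=r.snapshot('top');pickle.dump(s,open('t3.pkl','wb'));cv2.imwrite('pics/t3.png',s['color'])
s=r.snapshot('side');pickle.dump(s,open('s3.pkl','wb'));cv2.imwrite('pics/s3.png',s['color'])
go((653,199.3,95),(653,199.3,60))"
```

```text
t 9.72 pos [653.8 199.1 132.9] open 92.0 F [ 0.2  0.4 -0.8] q [ 0.29  0.55  1.58 -0.    1.01  1.44]
axes x [-0.002 -0.001 -1.   ] y [ 0.416 -0.909 -0.   ]
to (653, 199.3, 95) tool shift cm [ 3.79 -0.05  0.06]
to (653, 199.3, 60) tool shift cm [ 3.5   0.   -0.01]
```

View pics/t3.png

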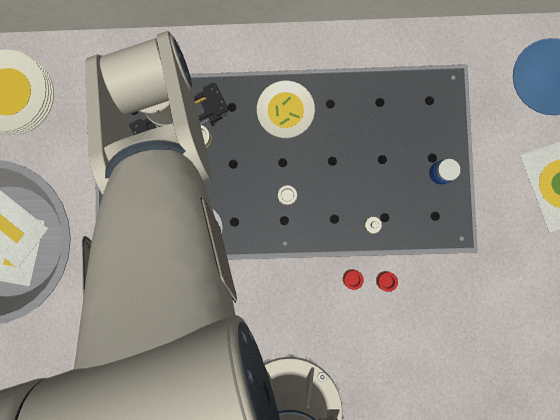

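View pics/s3.png

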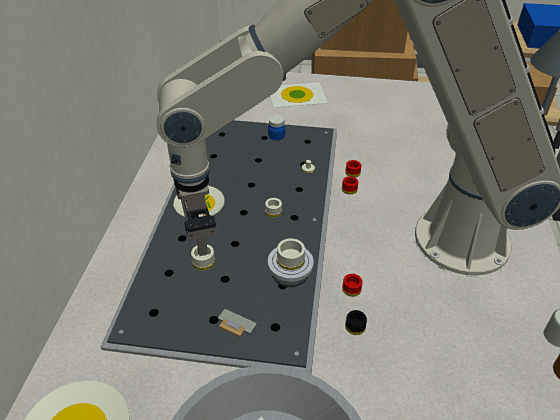

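The large tier stands upright on the wheel at side (291,254), and the gripper is over the medium one at (203,258).

Emit:
{"name": "step_arm", "arguments": {
  "targets": [1,2.5,0,0,0,1,2.5,0,0,0,1,2.2,0,0,0,1,0,0,0,0,0.5,0,0,0,0]
}}

```text
t: 10.35
ee_pos: [652.3, 200.0, 65.3]
tcp_rot: [0.151, 0.691, 0.151, -0.691]
wrist_force: [-0.2, 0.3, 0.9]
opening: 84.2
```

Emit:
{"name": "step_arm", "arguments": {
  "targets": [0.2,0,0,0,0,0,0,0,0,0,0,0,0,0,0,0,0,0,0,0,0,0,0,0,0]
}}

```text
t: 10.98
ee_pos: [652.5, 199.8, 65.2]
tcp_rot: [0.151, 0.691, 0.151, -0.691]
wrist_force: [0.6, -1.3, 5.7]
opening: 54.1
```

```bash
python3 -c "
from h import *
from station import r
s=pickle.load(open('s3.pkl','rb'));W=cloud(s);u,v=map(int,proj(s,(437,200,105)));Q=W[v-25:v+26,u-28:u+28].reshape(-1,3);print(np.nanpercentile(Q[:,2],[50,90,98]));H=Q[Q[:,2]>104];print(cv2.minEnclosingCircle(H[:,:2].astype(np.float32)))
go((653,199.3,60))"
```

```text
[ 21.58028687 102.52003907 110.04720183]
((436.0453796386719, 202.09640502929688), 34.529537200927734)
t 10.97 pos [652.5 199.8  65.2] open 54.1 F [ 0.6 -1.3  5.7] q [ 0.3   0.63  1.62 -0.    0.89  1.44]
axes x [ 0.001  0.    -1.   ] y [ 0.417 -0.909  0.   ]
to (653, 199.3, 60) tool shift cm [ 0.52  0.06 -0.03]
```

Emit:
{"name": "step_arm", "arguments": {
  "targets": [0,-1,0,0,0,0,-2,0,0,0,0,-3,0,0,0,0,-3,-0.5,1,0,0,-3,-1,2,0]
}}

```text
t: 11.6
ee_pos: [618.7, 201.1, 186.8]
tcp_rot: [0.151, 0.691, 0.151, -0.69]
wrist_force: [-0.5, 0.6, -1.9]
opening: 54.3
```

Emit:
{"name": "step_arm", "arguments": {
  "targets": [0,0,-1.5,3.3,0,0,0,-1.5,3.3,0,0,0,-1.5,3.3,0,0,0,-1.5,3.3,0,0,0,-1.5,3.3,0]
}}

```text
t: 12.22
ee_pos: [436.2, 200.5, 185.7]
tcp_rot: [0.151, 0.691, 0.151, -0.69]
wrist_force: [0.2, 0.2, -1.9]
opening: 54.4
```

Emit:
{"name": "step_arm", "arguments": {
  "targets": [0,0,0,0,0,0,0,0,0,0,0,0,0,0,0,0,0,0,0,0,0,0,0,0,0]
}}

```text
t: 12.85
ee_pos: [437.5, 200.3, 184.4]
tcp_rot: [-0.151, -0.691, -0.151, 0.691]
wrist_force: [0.7, -0.2, -1.0]
opening: 54.3
```

```bash
python3 -c "
from h import *
go((437.2,200.4,160),(437.2,200.4,150.2))"
```

```text
t 12.85 pos [437.5 200.3 184.4] open 54.3 F [ 0.7 -0.2 -1. ] q [ 0.43  0.2   1.99 -0.    0.96  1.57]
axes x [-0. -0. -1.] y [ 0.416 -0.909  0.   ]
to (437.2, 200.4, 160) tool shift cm [ 2.44 -0.02  0.03]
to (437.2, 200.4, 150.2) tool shift cm [ 0.98 -0.   -0.  ]
```

Emit:
{"name": "step_arm", "arguments": {
  "targets": [0,1,0,0,0,0,1,0,0,0,0,0.4,0,0,0,0,0,0,0,0,0,0,0,0,0]
}}

```text
t: 13.48
ee_pos: [437.4, 200.5, 160.7]
tcp_rot: [0.151, 0.691, 0.151, -0.691]
wrist_force: [0.6, 0.2, -1.3]
opening: 54.2
```

```bash
python3 -c "
from h import *
from station import r
s=r.snapshot('side');u,v=map(int,proj(s,(437,200,110)));cv2.imwrite('pics/s4.png',cv2.resize(s['color'][v-45:v+45,u-45:u+45],None,fx=6,fy=6,interpolation=2))
go((437.2,200.4,150.2))"
```

```text
t 13.53 pos [437.4 200.5 160.8] open 54.4 F [-0.3 -0.2 -1.5] q [0.43 0.23 2.01 0.   0.9  1.57]
axes x [ 0.  0. -1.] y [ 0.417 -0.909 -0.   ]
to (437.2, 200.4, 150.2) tool shift cm [1.06 0.   0.03]
```

View pics/s4.png

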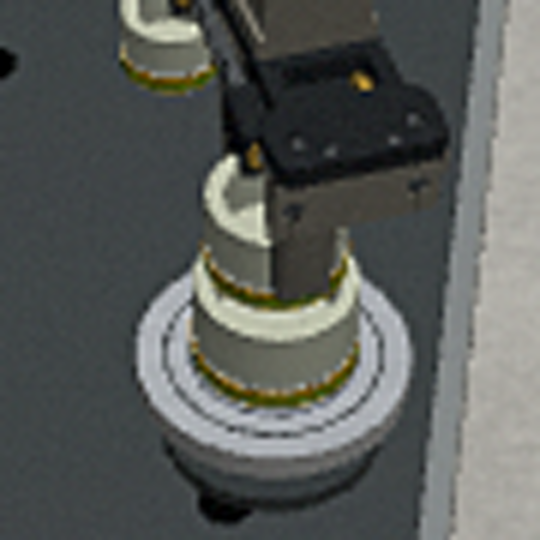

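The medium tier hangs over the large tier's mouth, centred at crop (277,250) versus (277,300). Lowering.

Emit:
{"name": "step_arm", "arguments": {
  "targets": [0,0.3,0,0,0,0,0.3,0,0,0,0,0.2,0,0,0,0,0.1,0,0,0,0,0,0,0,0]
}}

```text
t: 14.15
ee_pos: [437.2, 200.4, 151.5]
tcp_rot: [-0.151, -0.691, -0.151, 0.691]
wrist_force: [0.3, -0.1, -1.0]
opening: 54.5
```

Emit:
{"name": "step_arm", "arguments": {
  "targets": [0,0.1,0,0,0,0,0.05,0,0,0,0,0.05,0,0,0,0,0,0,0,0,0,0,0,0,0]
}}

```text
t: 14.78
ee_pos: [437.4, 200.5, 150.1]
tcp_rot: [0.151, 0.691, 0.151, -0.691]
wrist_force: [-3.1, -0.9, 5.7]
opening: 54.6
```

Contact at exactly the seated height. Release.

Emit:
{"name": "step_arm", "arguments": {
  "targets": [0.8,0,0,0,0,1,0,0,0,0,1,0,0,0,0,1,0,0,0,0,1,0,0,0,0]
}}

```text
t: 15.4
ee_pos: [437.3, 200.4, 149.5]
tcp_rot: [-0.151, -0.691, -0.151, 0.691]
wrist_force: [0.0, 0.4, -0.2]
opening: 91.8
```

Emit:
{"name": "step_arm", "arguments": {
  "targets": [1,-1,0,0,0,1,-2,0,0,0,1,-2,0,0,0,1,-2,0,0,0,1,0,0,0,0]
}}

```text
t: 16.02
ee_pos: [438.2, 200.9, 221.3]
tcp_rot: [0.151, 0.692, 0.151, -0.69]
wrist_force: [-0.1, -0.2, -0.4]
opening: 91.6
```

```bash
python3 -c "
from h import *
go((508.3,-6.5,150),(508.3,-6.5,59))"
```

```text
t 16.02 pos [438.2 200.9 221.3] open 91.6 F [-0.1 -0.2 -0.4] q [0.43 0.15 1.95 0.   1.04 1.57]
axes x [ 0.003  0.001 -1.   ] y [ 0.417 -0.909 -0.   ]
to (508.3, -6.5, 150) tool shift cm [ 7.13 21.77  2.3 ]
to (508.3, -6.5, 59) tool shift cm [9.1  0.   0.03]
```

Emit:
{"name": "step_arm", "arguments": {
  "targets": [1,0,3.6,0.4,0,1,0,4.5,0.5,0,1,2,4.5,0.5,0,1,2.5,4.5,0.5,0,1,2.5,4.5,0.4,0]
}}

```text
t: 16.65
ee_pos: [506.3, -7.0, 148.4]
tcp_rot: [-0.151, -0.691, -0.151, 0.691]
wrist_force: [0.6, 0.6, 0.0]
opening: 92.0
```

```bash
python3 -c "
from h import *
from station import r
for n in ('top','side'):
  s=r.snapshot(n);pickle.dump(s,open(n+'5.pkl','wb'));cv2.imwrite(f'pics/{n}5.png',s['color'])
go((508.3,-6.5,95),(508.3,-6.5,60))"
```

```text
t 16.75 pos [505.6  -8.6 146.7] open 92.2 F [-1.2  0.4 -0.4] q [-0.02  0.29  1.97 -0.    0.89  1.13]
axes x [-0.004 -0.001 -1.   ] y [ 0.414 -0.91  -0.001]
to (508.3, -6.5, 95) tool shift cm [ 5.17 -0.07 -0.36]
to (508.3, -6.5, 60) tool shift cm [ 3.5   0.   -0.01]
```

View pics/side5.png

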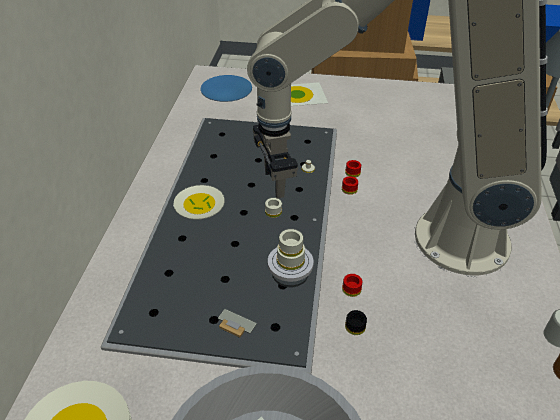

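View pics/top5.png

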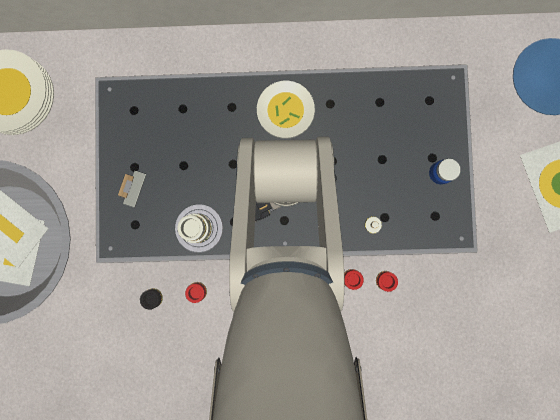

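Candidates for the small tier in the top view: white (287,195) on the board, black (151,299), and red (196,293), (353,280), (387,282) on the table. The white one fits (white porcelain, Ø46, standing on the board). The earlier enlarged crop confirms it. The medium tier sits in the large one at side (291,245).

Emit:
{"name": "step_arm", "arguments": {
  "targets": [1,2.5,-0.1,-0.3,0,1,2.5,0,0,0,1,2.0,0,0,0,1,1.6,0,0,0,1,0,0,0,0]
}}

```text
t: 17.38
ee_pos: [507.7, -3.0, 62.6]
tcp_rot: [-0.151, -0.69, -0.151, 0.692]
wrist_force: [-0.1, -0.2, 0.6]
opening: 92.0
```

```bash
python3 -c "
from h import *
s=pickle.load(open('top5.pkl','rb'))
W=cloud(s);Q=W[200:255,165:230].reshape(-1,3);print(np.nanpercentile(Q[:,2],[90,95,98,99.5]))
for lo,hi in((140,155),(106,118)):
  H=Q[(Q[:,2]>lo)&(Q[:,2]<hi)];print(len(H),cv2.minEnclosingCircle(H[:,:2].astype(np.float32)),H.mean(0))
go((508.3,-6.5,60))"
```

```text
[124.75903675 146.74203826 148.66754551 149.9700344 ]
281 ((437.25274658203125, 202.22499084472656), 27.818416595458984) [437.37469296 202.1523618  147.27592621]
138 ((436.8773498535156, 202.2449188232422), 32.78403091430664) [434.46122616 187.29765265 112.10776023]
t 17.38 pos [507.7  -3.   62.6] open 92.0 F [-0.1 -0.2  0.6] q [-0.01  0.42  2.01  0.    0.71  1.13]
axes x [-0.002  0.    -1.   ] y [ 0.417 -0.909 -0.001]
to (508.3, -6.5, 60) tool shift cm [0.26 0.34 0.09]
```

Emit:
{"name": "step_arm", "arguments": {
  "targets": [1,0.1,0.3,0.1,0,1,0,0,0,0,0.6,0,0,0,0,0.3,0,0,0,0,0,0,0,0,0]
}}

```text
t: 18.0
ee_pos: [509.1, -6.5, 62.7]
tcp_rot: [0.151, 0.691, 0.151, -0.691]
wrist_force: [-0.1, 0.6, -0.4]
opening: 63.9
```

Emit:
{"name": "step_arm", "arguments": {
  "targets": [0,0,0,0,0,0,0,0,0,0,0,0,0,0,0,0,0,0,0,0,0,0,0,0,0]
}}

```text
t: 18.62
ee_pos: [509.1, -6.5, 62.6]
tcp_rot: [0.151, 0.691, 0.151, -0.691]
wrist_force: [-0.0, -1.3, 1.0]
opening: 45.2
```

```bash
python3 -c "
from h import *
go((508.3,-6.5,60))"
```

```text
t 18.62 pos [509.1  -6.5  62.6] open 45.2 F [-0.  -1.3  1. ] q [-0.02  0.42  2.01 -0.    0.7   1.13]
axes x [ 0. -0. -1.] y [ 0.417 -0.909  0.   ]
to (508.3, -6.5, 60) tool shift cm [ 0.26 -0.04  0.08]
```

Emit:
{"name": "step_arm", "arguments": {
  "targets": [0,-1,0,0,0,0,-3,0,0,0,0,-4,0,0,0,0,-4,0,0,0,0,-3.4,-1.5,-0.1,0]
}}

```text
t: 19.25
ee_pos: [503.7, 7.3, 218.7]
tcp_rot: [0.151, 0.691, 0.15, -0.691]
wrist_force: [0.4, 0.2, -0.7]
opening: 45.0
```

Emit:
{"name": "step_arm", "arguments": {
  "targets": [0,0,-4,-0.4,0,0,0,-4,-0.4,0,0,0,-4,-0.4,0,0,0,-4,-0.4,0,0,0,-3,-0.3,0]
}}

```text
t: 19.88
ee_pos: [440.8, 189.5, 217.1]
tcp_rot: [-0.151, -0.691, -0.151, 0.691]
wrist_force: [0.3, 0.1, -1.1]
opening: 45.0
```

Emit:
{"name": "step_arm", "arguments": {
  "targets": [0,0,-1.3,-0.1,0,0,0,0,0,0,0,0,0,0,0,0,0,0,0,0,0,0,0,0,0]
}}

```text
t: 20.5
ee_pos: [437.5, 199.8, 216.5]
tcp_rot: [-0.15, -0.691, -0.15, 0.691]
wrist_force: [-0.4, -0.2, -0.9]
opening: 44.8
```

```bash
python3 -c "
from h import *
go((437.7,200.6,193),(437.7,200.6,183.6))"
```

```text
t 20.5 pos [437.5 199.8 216.5] open 44.8 F [-0.4 -0.2 -0.9] q [ 0.43  0.15  1.96 -0.    1.03  1.57]
axes x [-0. -0. -1.] y [ 0.416 -0.909  0.   ]
to (437.7, 200.6, 193) tool shift cm [ 2.35 -0.06 -0.05]
to (437.7, 200.6, 183.6) tool shift cm [ 0.94 -0.   -0.  ]
```

Emit:
{"name": "step_arm", "arguments": {
  "targets": [0,1,-0.1,0,0,0,0.9,0,0,0,0,0.4,0,0,0,0,0,0,0,0,0,0,0,0,0]
}}

```text
t: 21.12
ee_pos: [436.9, 201.4, 193.7]
tcp_rot: [0.151, 0.691, 0.151, -0.691]
wrist_force: [-0.0, 0.4, -0.6]
opening: 45.3
```

```bash
python3 -c "
from h import *
from station import r
s=r.snapshot('side');u,v=map(int,proj(s,(437,200,130)));cv2.imwrite('pics/s6.png',cv2.resize(s['color'][v-45:v+45,u-45:u+45],None,fx=6,fy=6,interpolation=2))
go((437.7,200.6,183.6))"
```

```text
t 21.18 pos [437.  201.4 193.8] open 45.2 F [-0.8 -0.5 -1.1] q [ 0.43  0.18  1.98 -0.    0.98  1.57]
axes x [ 0.  0. -1.] y [ 0.417 -0.909  0.   ]
to (437.7, 200.6, 183.6) tool shift cm [ 1.02  0.1  -0.03]
```

View pics/s6.png

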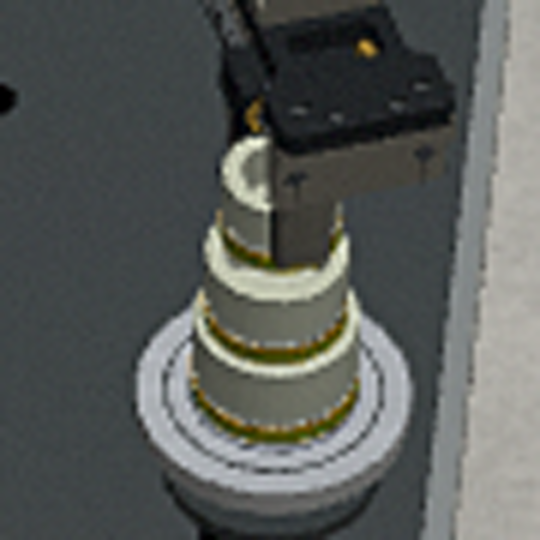

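The small tier hangs over the medium tier's mouth, centred at crop (280,225) versus (277,270). I'll apply the small correction and lower.

Emit:
{"name": "step_arm", "arguments": {
  "targets": [0,0,0.1,0,0,0,0.3,0,0,0,0,0.3,0,0,0,0,0.2,0,0,0,0,0,0,0,0]
}}

```text
t: 21.8
ee_pos: [437.1, 200.4, 185.3]
tcp_rot: [-0.151, -0.691, -0.151, 0.691]
wrist_force: [0.5, -0.1, -1.4]
opening: 45.1
```

Emit:
{"name": "step_arm", "arguments": {
  "targets": [0,0.1,0,0,0,0,0.05,0,0,0,0,0.05,0,0,0,0,0,0,0,0,0,0,0,0,0]
}}

```text
t: 22.42
ee_pos: [437.3, 200.5, 183.6]
tcp_rot: [0.151, 0.691, 0.151, -0.691]
wrist_force: [0.3, 0.6, 0.6]
opening: 44.7
```

Emit:
{"name": "step_arm", "arguments": {
  "targets": [0,0.03,0,0,0,0,0,0,0,0,0,0,0,0,0,0,0,0,0,0,0,0,0,0,0]
}}

```text
t: 23.05
ee_pos: [437.4, 200.5, 183.6]
tcp_rot: [0.151, 0.691, 0.151, -0.691]
wrist_force: [-1.1, -0.2, 6.0]
opening: 44.7
```

Seated. Release, rise, and move to the lid.

Emit:
{"name": "step_arm", "arguments": {
  "targets": [0.7,0,0,0,0,1,0,0,0,0,1,0,0,0,0,1,0,0,0,0,1,0,0,0,0]
}}

```text
t: 23.68
ee_pos: [437.3, 200.4, 183.2]
tcp_rot: [-0.151, -0.691, -0.151, 0.691]
wrist_force: [0.1, 0.1, -1.2]
opening: 91.6
```

Emit:
{"name": "step_arm", "arguments": {
  "targets": [1,-1,0,0,0,1,-2,0,0,0,1,-2,0,0,0,1,-2,0,0,0,1,0,0,0,0]
}}

```text
t: 24.3
ee_pos: [438.2, 200.9, 255.1]
tcp_rot: [0.151, 0.692, 0.151, -0.69]
wrist_force: [0.1, -0.2, -0.1]
opening: 92.0
```

```bash
python3 -c "
from h import *
go((433.7,-206.6,150),(433.7,-206.6,61))"
```

```text
t 24.3 pos [438.2 200.9 255.1] open 92.0 F [ 0.1 -0.2 -0.1] q [0.43 0.11 1.91 0.   1.11 1.57]
axes x [ 0.003  0.002 -1.   ] y [ 0.417 -0.909 -0.   ]
to (433.7, -206.6, 150) tool shift cm [10.45 36.85 17.42]
to (433.7, -206.6, 61) tool shift cm [8.9  0.   0.03]
```

Emit:
{"name": "step_arm", "arguments": {
  "targets": [1,0,3.7,1.7,0,1,0,3.7,1.7,0,1,0,3.7,1.7,0,1,1,3.7,1.7,0,1,1,3.7,1.7,0]
}}

```text
t: 24.92
ee_pos: [436.7, -4.4, 232.6]
tcp_rot: [-0.151, -0.691, -0.151, 0.691]
wrist_force: [0.2, 0.1, -0.1]
opening: 92.0
```

Emit:
{"name": "step_arm", "arguments": {
  "targets": [1,1.5,3.7,1.8,0,1,2,3.7,1.8,0,1,2,3.7,1.8,0,1,2,3.7,1.7,0,1,0,3.5,1.6,0]
}}

```text
t: 25.55
ee_pos: [432.7, -206.6, 156.2]
tcp_rot: [-0.15, -0.69, -0.151, 0.692]
wrist_force: [0.0, 0.2, 0.5]
opening: 91.9
```

```bash
python3 -c "
from h import *
from station import r
for n in ('top','side'):
  s=r.snapshot(n);pickle.dump(s,open(n+'7.pkl','wb'))
  for k,c in(('st',(437,200,130)),('cov',(434,-206,50))):
    u,v=map(int,proj(s,c));cv2.imwrite(f'pics/{n}7{k}.png',cv2.resize(s['color'][v-45:v+45,u-45:u+45],None,fx=6,fy=6,interpolation=2))
s=pickle.load(open('top7.pkl','rb'));W=cloud(s);Q=W[190:255,165:235].reshape(-1,3)
for lo,hi in((172,186),(140,155),(106,118)):
  H=Q[(Q[:,2]>lo)&(Q[:,2]<hi)];print(len(H),cv2.minEnclosingCircle(H[:,:2].astype(np.float32)),np.median(H,0))
go((433.7,-206.6,100),(433.7,-206.6,61))"
```

```text
243 ((436.1318054199219, 201.63417053222656), 22.91169548034668) [435.99850289 201.12458138 179.22981257]
125 ((437.2638854980469, 202.18243408203125), 27.686487197875977) [440.04575648 187.0120854  147.54358834]
131 ((436.7892761230469, 202.0513916015625), 32.736087799072266) [432.90835159 183.08595071 111.73075071]
t 25.65 pos [ 434.  -208.4  157.4] open 91.9 F [-0.2  0.3  0.1] q [-0.45  0.24  2.01 -0.    0.9   0.69]
axes x [-0.001 -0.    -1.   ] y [ 0.414 -0.91   0.   ]
to (433.7, -206.6, 100) tool shift cm [ 5.74 -0.17 -0.06]
to (433.7, -206.6, 61) tool shift cm [ 3.9 -0.  -0. ]
```

View pics/side7st.png

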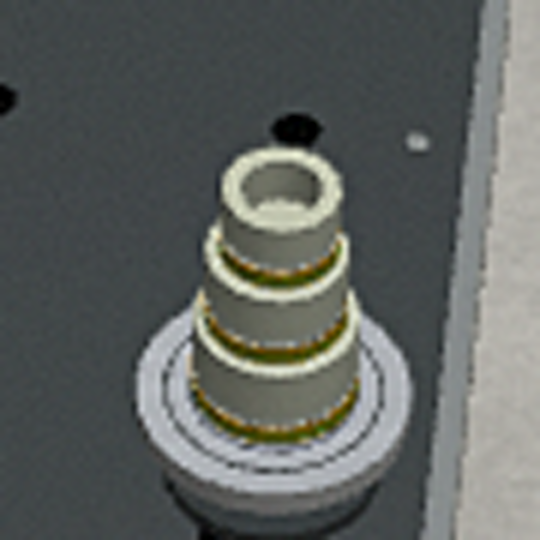

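View pics/side7cov.png

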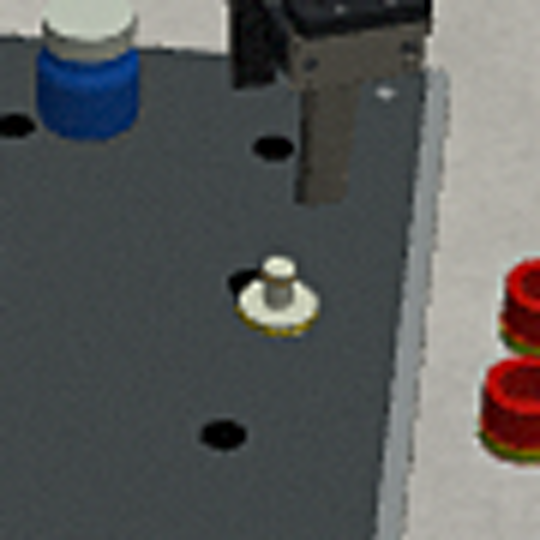

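View pics/top7st.png

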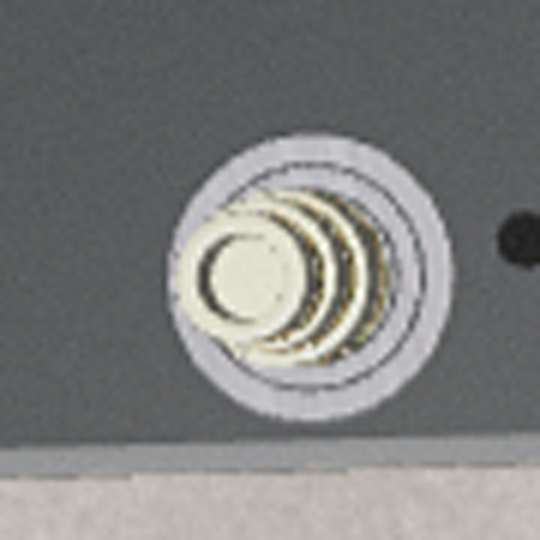

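The three tiers are nested and upright: side crop (280,190), (277,265), (275,350); rims read 179/147/112 mm. The lid at crop (278,290) is the only white knobbed piece. Descending onto the knob.

Emit:
{"name": "step_arm", "arguments": {
  "targets": [1,2.5,-0.2,-0.1,0,1,2.5,0,0,0,1,2.0,0,0,0,1,1.0,0,0,0,1,0,0,0,0]
}}

```text
t: 26.28
ee_pos: [433.9, -203.0, 77.8]
tcp_rot: [-0.151, -0.69, -0.151, 0.691]
wrist_force: [-0.2, -0.1, 0.6]
opening: 91.8
```

```bash
python3 -c "
from h import *
go((433.7,-206.6,62))"
```

```text
t 26.27 pos [ 433.9 -203.    77.8] open 91.8 F [-0.2 -0.1  0.6] q [-0.44  0.36  2.07  0.    0.71  0.7 ]
axes x [-0.001  0.001 -1.   ] y [ 0.417 -0.909 -0.001]
to (433.7, -206.6, 62) tool shift cm [1.58 0.32 0.17]
```

Emit:
{"name": "step_arm", "arguments": {
  "targets": [1,0.8,0.3,0.1,0,1,0.5,0,0,0,1,0.2,0,0,0,1,0,0,0,0,1,0,0,0,0]
}}

```text
t: 26.9
ee_pos: [434.7, -206.7, 63.4]
tcp_rot: [0.151, 0.691, 0.151, -0.691]
wrist_force: [1.0, -0.8, 0.1]
opening: 91.7
```

```bash
python3 -c "
from h import *
go((433.7,-206.6,62))"
```

```text
t 26.9 pos [ 434.7 -206.7   63.4] open 91.7 F [ 1.  -0.8  0.1] q [-0.45  0.39  2.07  0.    0.68  0.69]
axes x [ 0. -0. -1.] y [ 0.417 -0.909  0.   ]
to (433.7, -206.6, 62) tool shift cm [ 0.14 -0.05  0.09]
```

Emit:
{"name": "step_arm", "arguments": {
  "targets": [1,0.1,0,0.1,0,0.8,0,0,0,0,0.6,0,0,0,0,0.4,0,0,0,0,0.3,0,0,0,0]
}}

```text
t: 27.52
ee_pos: [433.8, -207.1, 62.3]
tcp_rot: [0.151, 0.691, 0.151, -0.691]
wrist_force: [-0.5, 0.4, 0.1]
opening: 54.0
```

Emit:
{"name": "step_arm", "arguments": {
  "targets": [0.25,0,0,0,0,0.2,0,0,0,0,0.1,0,0,0,0,0,0,0,0,0,0,0,0,0,0]
}}

```text
t: 28.15
ee_pos: [433.8, -207.1, 62.3]
tcp_rot: [0.151, 0.691, 0.151, -0.691]
wrist_force: [0.5, -0.5, 0.7]
opening: 15.1
```

Emit:
{"name": "step_arm", "arguments": {
  "targets": [0,0,0,0,0,0,0,0,0,0,0,0,0,0,0,0,0,0,0,0,0,0,0,0,0]
}}

```text
t: 28.78
ee_pos: [433.8, -207.1, 62.3]
tcp_rot: [0.151, 0.691, 0.151, -0.691]
wrist_force: [0.6, -0.0, 1.1]
opening: 15.1
```

```bash
python3 -c "
from h import *
from station import r
s=r.snapshot('side')
u,v=map(int,proj(s,(434,-206,50)));cv2.imwrite('pics/s8.png',cv2.resize(s['color'][v-40:v+40,u-40:u+40],None,fx=6,fy=6,interpolation=2))
go((433.7,-206.6,62))"
```

```text
t 28.82 pos [ 433.8 -207.1   62.3] open 14.7 F [-0.9 -0.6  0.7] q [-0.45  0.39  2.07 -0.    0.68  0.69]
axes x [ 0. -0. -1.] y [ 0.417 -0.909  0.   ]
to (433.7, -206.6, 62) tool shift cm [ 0.03 -0.05 -0.01]
```

View pics/s8.png

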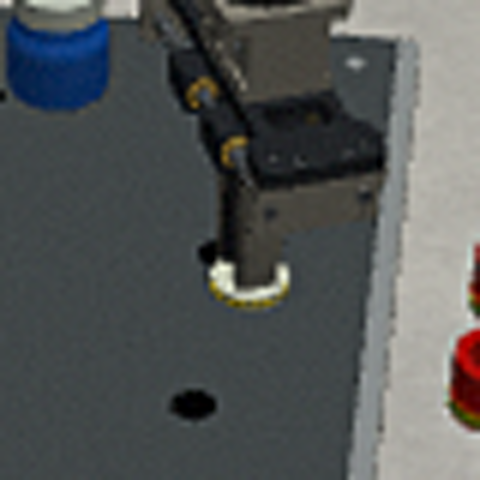

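The knob is held (opening 15 mm); the lid disc at (250,283) is level.

Emit:
{"name": "step_arm", "arguments": {
  "targets": [0,-1,0,0,0,0,-3,0,0,0,0,-4,0,0,0,0,-5,0,0,0,0,-5.5,0,0,0]
}}

```text
t: 29.45
ee_pos: [433.0, -206.7, 249.1]
tcp_rot: [-0.151, -0.691, -0.151, 0.691]
wrist_force: [1.4, -0.3, -0.5]
opening: 15.2
```

Emit:
{"name": "step_arm", "arguments": {
  "targets": [0,0,-1.9,-0.9,0,0,0,-3.5,-1.6,0,0,0,-3.5,-1.6,0,0,0,-3.5,-1.6,0,0,0,-3.5,-1.6,0]
}}

```text
t: 30.08
ee_pos: [433.3, -30.9, 247.8]
tcp_rot: [0.151, 0.691, 0.151, -0.691]
wrist_force: [-0.3, -0.3, 0.1]
opening: 14.9
```

Emit:
{"name": "step_arm", "arguments": {
  "targets": [0,0,-3.5,-1.6,0,0,0,-3.5,-1.7,0,0,0,-3.5,-1.7,0,0,0,-3.5,-1.7,0,0,0,-3.5,-1.6,0]
}}

```text
t: 30.7
ee_pos: [436.0, 162.7, 247.8]
tcp_rot: [0.151, 0.691, 0.151, -0.691]
wrist_force: [0.5, 0.2, -0.2]
opening: 15.1
```

Emit:
{"name": "step_arm", "arguments": {
  "targets": [0,0,-2,-0.9,0,0,0,-1,-0.4,0,0,0,0,0,0,0,0,0,0,0,0,0,0,0,0]
}}

```text
t: 31.32
ee_pos: [435.7, 193.5, 247.3]
tcp_rot: [-0.151, -0.691, -0.15, 0.691]
wrist_force: [-0.3, -0.1, -0.1]
opening: 14.9
```

```bash
python3 -c "
from h import *
go((436.7,200.2,225),(436.7,200.2,215.3))"
```

```text
t 31.32 pos [435.7 193.5 247.3] open 14.9 F [-0.3 -0.1 -0.1] q [ 0.41  0.11  1.93 -0.    1.1   1.56]
axes x [-0. -0. -1.] y [ 0.416 -0.909  0.   ]
to (436.7, 200.2, 225) tool shift cm [ 2.23 -0.57 -0.37]
to (436.7, 200.2, 215.3) tool shift cm [ 0.97 -0.   -0.  ]
```

Emit:
{"name": "step_arm", "arguments": {
  "targets": [0,0.4,-0.5,-0.3,0,0,0.8,0,0,0,0,0.7,0,0,0,0,0.3,0,0,0,0,0,0,0,0]
}}

```text
t: 31.95
ee_pos: [436.2, 199.9, 224.9]
tcp_rot: [-0.151, -0.691, -0.151, 0.691]
wrist_force: [-0.3, -0.2, 0.0]
opening: 15.1
```

```bash
python3 -c "
from h import *
from station import r
s=r.snapshot('side');u,v=map(int,proj(s,(437,200,160)));cv2.imwrite('pics/s9.png',cv2.resize(s['color'][v-45:v+45,u-45:u+45],None,fx=6,fy=6,interpolation=2))
go((436.7,200.2,215.3))"
```

```text
t 32.0 pos [436.3 200.  225.2] open 15.0 F [-0.2  0.9 -0.6] q [0.43 0.14 1.95 0.   1.05 1.57]
axes x [-0. -0. -1.] y [ 0.417 -0.909 -0.   ]
to (436.7, 200.2, 215.3) tool shift cm [ 0.99 -0.   -0.04]
```

View pics/s9.png

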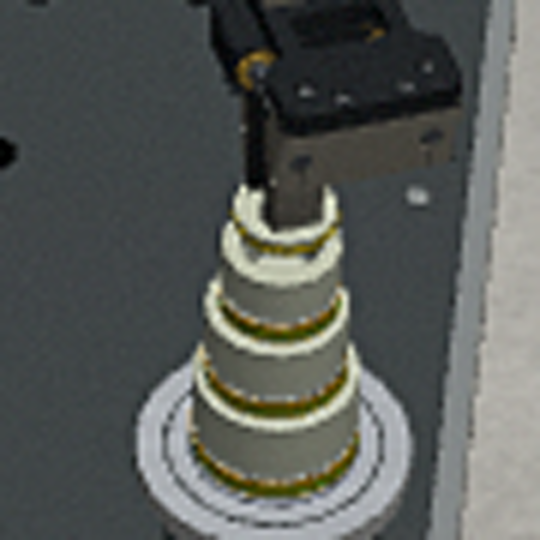

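The lid is ~1.5 mm toward −x of the small tier (crop x 286 vs 282). I'll shift 1 mm and lower.

Emit:
{"name": "step_arm", "arguments": {
  "targets": [0,0,0,-0.1,0,0,0.3,0,0,0,0,0.3,0,0,0,0,0.2,0,0,0,0,0,0,0,0]
}}

```text
t: 32.62
ee_pos: [437.1, 200.3, 217.0]
tcp_rot: [-0.151, -0.691, -0.151, 0.691]
wrist_force: [-0.5, 0.9, 0.1]
opening: 15.1
```

Emit:
{"name": "step_arm", "arguments": {
  "targets": [0,0.1,0,0,0,0,0.05,0,0,0,0,0,0,0,0,0,0,0,0,0,0,0,0,0,0]
}}

```text
t: 33.25
ee_pos: [437.3, 200.4, 215.8]
tcp_rot: [0.151, 0.691, 0.151, -0.691]
wrist_force: [0.0, -0.0, 0.0]
opening: 15.3
```

Emit:
{"name": "step_arm", "arguments": {
  "targets": [0,0.04,0,0,0,0,0.02,0,0,0,0,0,0,0,0,0,0,0,0,0,0,0,0,0,0]
}}

```text
t: 33.88
ee_pos: [437.4, 200.5, 215.4]
tcp_rot: [0.151, 0.691, 0.151, -0.691]
wrist_force: [-0.1, 0.2, 4.0]
opening: 15.0
```

Contact at the predicted height. Release (only partially open first), then rise.

Emit:
{"name": "step_arm", "arguments": {
  "targets": [0.3,0,0,0,0,0.5,0,0,0,0,0.6,0,0,0,0,0.6,0,0,0,0,0.6,0,0,0,0]
}}

```text
t: 34.5
ee_pos: [437.2, 200.4, 215.2]
tcp_rot: [-0.151, -0.691, -0.151, 0.691]
wrist_force: [-1.0, 0.2, -0.4]
opening: 55.2
```

Emit:
{"name": "step_arm", "arguments": {
  "targets": [0.6,-1,0,0,0,0.6,-2,0,0,0,0.6,-3,0,0,0,0.6,-3,0,0,0,0.6,-1,2,0,0]
}}

```text
t: 35.12
ee_pos: [446.3, 183.0, 317.9]
tcp_rot: [0.151, 0.692, 0.152, -0.689]
wrist_force: [0.4, -0.6, 0.2]
opening: 55.3
```

Emit:
{"name": "step_arm", "arguments": {
  "targets": [0.6,0,4,1,0,0.6,0,4,1,0,0.6,0,4,1,0,0.6,0,4,1,0,0.6,0,2,0,0]
}}

```text
t: 35.75
ee_pos: [484.4, 0.1, 316.0]
tcp_rot: [0.15, 0.691, 0.15, -0.691]
wrist_force: [0.2, 1.3, -0.1]
opening: 55.2
```

```bash
python3 -c "
from h import *
from station import r
for n in ('top','side'):
  s=r.snapshot(n);pickle.dump(s,open(n+'10.pkl','wb'));cv2.imwrite(f'pics/{n}10f.png',s['color'])
  u,v=map(int,proj(s,(437,200,140)));cv2.imwrite(f'pics/{n}10.png',cv2.resize(s['color'][v-50:v+50,u-50:u+50],None,fx=6,fy=6,interpolation=2))
s=pickle.load(open('top10.pkl','rb'));W=cloud(s);Q=W[180:260,150:240].reshape(-1,3)
for lo,hi in((200,220),(180,194),(172,186),(140,155),(106,118)):
  H=Q[(Q[:,2]>lo)&(Q[:,2]<hi)];print(len(H),np.round(sum(map(list,[cv2.minEnclosingCircle(H[:,:2].astype(np.float32))[0]]),[]),1),np.median(H,0))
go()"
```

```text
58 [436.2 201.4] [436.87973168 200.89438784 209.2983862 ]
264 [436.9 202.2] [435.38128601 199.04251815 187.20324823]
149 [436.2 201.8] [434.7687233  194.13752226 180.51680419]
119 [437.3 202.2] [441.32548176 185.92968983 147.29630917]
130 [437.2 201.8] [432.92331389 182.37579011 111.71558919]
t 35.85 pos [4.849e+02 4.000e-01 3.159e+02] open 55.2 F [ 0.9  0.7 -0.4] q [-0.    0.06  1.83 -0.    1.25  1.14]
axes x [ 0.001 -0.    -1.   ] y [ 0.415 -0.91   0.001]
```

View pics/side10.png

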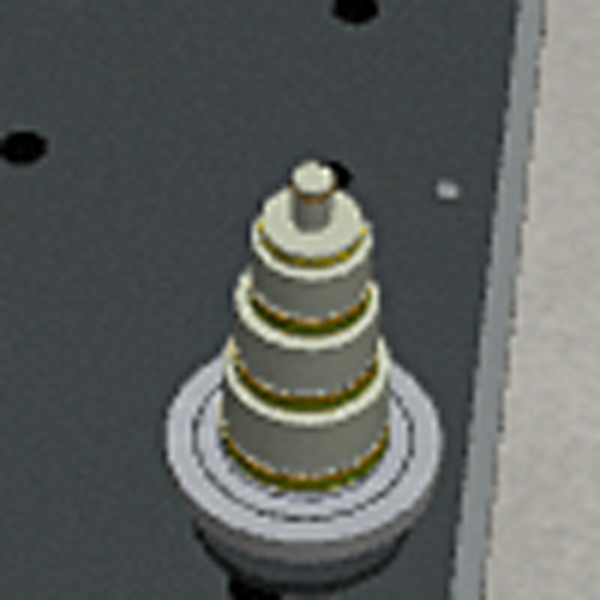

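View pics/top10f.png

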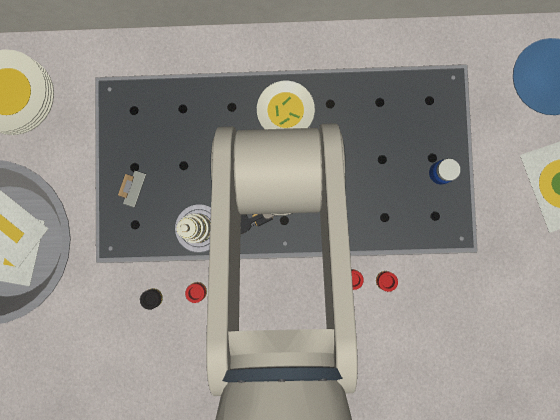

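The side view shows all four pieces nested and upright, with the lid at crop (313,225). Heights are knob top 209, disc 187 and rims 180/147/112 mm, as designed. The dish, jar and squeegee are unmoved. I'll hand in now.

Emit:
{"name": "step_arm", "arguments": {
  "targets": [0.6,0,0,0,0,0.6,0,0,0,0,0.6,0,0,0,0,0.6,0,0,0,0,0.6,0,0,0,0]
}}

```text
t: 36.48
ee_pos: [484.2, 2.2, 315.2]
tcp_rot: [-0.151, -0.691, -0.151, 0.691]
wrist_force: [0.3, -0.1, 0.1]
opening: 55.0
```

```bash
python3 -c "
from station import r
print(r.hand_in())"
```

```text
the job is handed in; nothing more can be done
None
```

The box is stacked on the banding wheel in the order asked: large tier, medium tier, small tier, then the lid. I handed it in at about 36.5 s with the arm clear. Each piece was lowered to a light contact of a few newtons within about 0.1 mm of its predicted seated height, then released.

- **Seating:** the last depth reading put the rims at about 112, 147 and 180 mm, the lid disc at 187 mm and the knob top at 209 mm. The designed heights are 111, 147, 179, 187 and 209 mm. In the side view all four pieces stand upright and nested.
- **Centring:** the camera puts the stack about 2 mm towards +y of where it put the wheel centre, although I placed everything to within 0.5 mm by the arm's own reading. That is within the 2 mm camera calibration, so I left it.
- **Alignment between tiers:** the camera also showed the small tier about 1 mm off the medium tier's axis, which is within the play of the fit.
- **Other things:** in the last top view the dish, jar and squeegee look unmoved. I did not reach for the black and red look-alikes.

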